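# Weigh a violin tailpiece on the bench scale

### The job

Weigh the dark tapered violin tailpiece. With the scale still empty, push the round key fully down and let it up to wake the scale, then do the same with the wide bar key to zero it; next lay the tailpiece flat in the scale's tapered cradle, narrow end in the narrow end, let go, and last push the square key fully down and let it up to store the weight. Press one key at a time, never press the cross-shaped key, and leave the other things on the bench where they are.

Things in the scene. Friction and masses are not known exactly. Their poses are not given: they have to be found in the camera images.
- console: grey indicator console, fixed, 270 mm wide (y), x -55 to +62 mm, origin under it, front to -x. Its panel rises away from the front at 40 deg to level and carries 4 white spring keys in a row, 60 mm apart, in varying order (row centre on the panel: x -20, z 45 mm). A display housing (front face x -6, z 97 to 155 mm, full width) juts over them: press square to the panel
- key_round_top (a point): round key, 40 mm across, on the sloping panel: centre of its top face, which stands 16 mm off the panel at rest; z axis points out of the panel, square to it, x up the slope, y along the row
- key_round (a joint): travel of the round key in m: 0 at rest, 0.007 fully down; springs back, about 5 N to push down
- key_bar_top (a point): wide bar key, 54 mm along the row by 20 mm, on the sloping panel: centre of its top face, which stands 16 mm off the panel at rest; z axis points out of the panel, square to it, x up the slope, y along the row
- key_bar (a joint): travel of the wide bar key in m: 0 at rest, 0.007 fully down; springs back, about 5 N to push down
- key_square_top (a point): square key, 36 mm, on the sloping panel: centre of its top face, which stands 16 mm off the panel at rest; z axis points out of the panel, square to it, x up the slope, y along the row
- key_square (a joint): travel of the square key in m: 0 at rest, 0.007 fully down; springs back, about 5 N to push down
- key_cross_top (a point): cross-shaped key, 44 mm over its arms of 15 mm, on the sloping panel: centre of its top face, which stands 16 mm off the panel at rest; z axis points out of the panel, square to it, x up the slope, y along the row
- key_cross (a joint): travel of the cross-shaped key in m: 0 at rest, 0.007 fully down; springs back, about 5 N to push down
- scale: low bench scale, fixed, 170 x 140 mm, platter top at 46 mm, origin under its centre. On it a wooden cradle, floor 152 x 72 mm at 52 mm height: one tapered compartment along x, narrow end to +x, 3.5 mm larger than the tailpiece all round; walls 12 mm high, 8 mm thick (10 at the ends), with a 54 mm gap in the middle of both long sides for the fingers
- seat (a point): centre of the cradle's floor, axes as the scale; the tailpiece's origin belongs here, its axes the same way round
- seat_narrow (a point): on the cradle's floor 60 mm along +x from seat, where the middle of the tailpiece's narrow end belongs
- tailpiece: dark wooden violin tailpiece, a flat tapered bar 120 mm long, 14 mm thick, 44 mm wide at the -x end and 24 mm at the +x end (34 mm at the middle), about 50 g, lying on the bench. Origin at the centre of its underside, x to the narrow end, z up; a pale ridge crosses its top 32 mm from the middle towards the wide end
- tail_narrow (a point): middle of the tailpiece's narrow end, on its underside
- gouge_long: carving gouge, 95 mm pear-shaped wooden handle and 90 mm steel blade, lying on the bench; origin under its handle's ferrule. To be left alone
- gouge_short: the same with a 50 mm blade. To be left alone
- glue: round bottle 56 mm wide, 130 mm tall; origin under its centre. To be left alone
- varnish: round jar 68 mm wide, 80 mm tall; origin under its centre. To be left alone
- block: cork sanding block 90 x 50 x 30 mm; origin under its centre. To be left alone
- maple_billet: plain maple billet 130 x 45 x 40 mm; origin under its centre. To be left alone
Mind the look-alikes: they are no part of the job. Several things have the shape of the tailpiece; the one meant has the colours described above.

How it is judged:
By the outcome, as a careful person would: the job done as asked, in the order asked, and still so for the second after the job is handed in, with the robot touching nothing.
It also fails if it takes over 72 s, if anything falls off the work surface, if the arm or the gripper's body presses on something with over 40 N, if the wrist force passes 120 N, or if a joint passes its speed limit or range.

### The arm

A 6-joint arm with a two-finger parallel gripper is mounted at the origin on the work surface. World frame = base frame: x ahead of the robot, y to its left, z up, the work surface at z = 0. Lengths are in m, angles in rad, forces in N, time in s.
With the tool pointing down it reaches from about 0.35 to 0.875 m from the base axis. Payload 4.2 kg.
Tool frame: the origin (TCP) lies between the finger pads; the fingertips stand 22 mm ahead of it and the grasp point (between the pads) lies 3 mm ahead of it (arm.nose_length is the distance from the TCP to the fingertips, in m); z points along the fingers, y is the line along which they close (so a half turn about z gives the same grasp; the last joint's range is limited). The gripper opens to 87 mm and grips with 3 to 60 N. Pads are 19 mm wide; open, the fingers measure 117 mm over their backs; the gripper's body (75 mm by 190 mm) begins 51 mm behind the grasp point.
Start: joints at [1.419, 0.385, 0.008, 0, -1.194, -0.259], TCP at [0.25, 0.573, 0.245] pointing down, gripper open.
Joint ranges: [-3.14, 3.14], [-1.21, 2.06], [-1.07, 1.41], [-3.16, 2.05], [-2.99, -0.16], [-3.1, 3.1]. Speed limits (rad/s): [2.79, 2.79, 3.14, 3.14, 3.14, 3.14].

### API

Orientations are given as a 3x3 rotation matrix whose columns are the frame's x, y, z axes.
In Python, from bench import arm gives the robot as it stands. The module is installed in compiled form; this text tells all that it offers.
- The arm moves only by the tool arm_command, never from a script. Its argument "increments" is a list of rows, each an object with "slide": the shift along the world's x, y, z in mm, a list of three; "twist": the turn about the world's z in degrees; "gripper": the finger opening in mm, from 0 to 87. A call has 1 to 12 rows; each row is the pose to reach, as a shift and turn from the pose commanded when the call began; what a row does not reach only later rows make up. A row lasts 1/10 s, in which the tool goes at most 50 mm and 8.59 degrees, less where a joint would pass 70% of its speed; a pose out of reach is approached as far as the arm can. A call with a gripper value outside its range is refused whole. The fingers move at their own pace and stop on an object; "force" is the grip in N (left out, the last holds). Time passes only in rows, so rows that repeat a pose let the fingers close. It gives the time, the measured TCP pose, the force, the opening and the grip force at its end, in the units of the state.
- arm.observe(): the state, without advancing time (a new reading comes with each control period).
- arm.get_image(name): name is "scene" or "side" or "wrist"; returns a dict with "pixels" (420x560x3 uint8, red, green, blue), "depth" (420x560 float32, m along the optical axis (not along the pixel's ray), 0 where there is no reading), "fov_y" (degrees; the focal length in pixels is half the picture's height over the tangent of half this angle, whatever the lens; pixels are square), "cx", "cy" (the principal point, pixels), "D" ([k1, k2, p1, p2, k3] as OpenCV has them; the pictures are not rectified), "position" and "attitude" of the camera in the world. Camera axes: x right, y up, looking along -z (the intrinsics and any distortion apply to the point x, -y, -z); pixel columns grow to the right and rows downward; lengths in m; the calibration is good to about 2 mm. A picture is of the moment at which its call begins.
- arm.close_job(): hands the job in; it is judged then, once.
Trained networks look in the newest picture that a camera, given by its name, has taken for a name from the list of things; names that differ only in an ending like _2 or _b are one class to them, and where a whole thing is asked for, a point or a joint stands for the part that bears it (a point fixed in the world has none). Each returns a list of dicts, best first, with "score" (0 to 1); they miss things now and then, are a little off and sometimes report something else, mostly with a low value. They report only what shows in the picture. A call takes as long as a camera call. They do not tell look-alikes from the thing itself.
- arm.find_in(camera, query): "bbox" ([left, top, right, bottom] in pixels, round what is visible of it).
- arm.place_of(camera, query): "location" ([column, row] in pixels: a listed point, or the origin of a listed thing).
The state is a dict: "time_s": time; "qpos": joint angles; "dq": joint speeds; "effort": joint torques, N m; "position": TCP position; "orientation": TCP orientation; "contact_force": force on the tool from outside, world axes, zero at the start; "ft_torque": the same for the moment, N m; "opening": finger opening in m; "gripper_force": force on a finger pad.
Only numpy, scipy, OpenCV 4.12 (cv2) and the standard library are available. Lean on these libraries where they do the work, as an engineer would, in place of code of your own. Each camera call takes 0.05 s, during which the arm holds its last target. There are 200 camera calls.

## Working session

There is one attempt and no reset: what is moved stays moved. The work goes in short steps, Python scripts to look and compute and a tool call to move; the robot and the scene stay as the last step left them, time stands still between calls to the robot, and variables do not carry over. Pictures are saved under pics/ and viewed, at most 10 in all, crops included, and the job is handed in when it is done.

Besides the shell and the picture viewer there is one more tool, called after "Emit:" as a command line: name --argument value ..., lists and objects as JSON in quotes. arm_command: Moves the arm, as the interface text tells. Its arguments: {"type":"object","properties":{"increments":{"type":"array","items":{"type":"object","properties":{"slide":{"type":"array","items":{"type":"number"}},"twist":{"type":"number"},"gripper":{"type":"number"}}}},"force":{"type":"number"}},"required":["increments"]}

```bash
mkdir -p pics
cat > h.py <<'E'
import numpy as np, cv2
from bench import arm
def img(n,f=None):
    im=arm.get_image(n)
    if f: cv2.imwrite('pics/'+f,cv2.cvtColor(im['pixels'],cv2.COLOR_RGB2BGR))
    return im
def K(im):
    f=210/np.tan(np.radians(im['fov_y'])/2); return np.array([[f,0,im['cx']],[0,f,im['cy']],[0,0,1.]])
def rays(im,uv):
    p=cv2.undistortPoints(np.array(uv,float).reshape(-1,1,2),K(im),np.array(im['D'],float)).reshape(-1,2)
    return np.c_[p[:,0],-p[:,1],-np.ones(len(p))]@np.array(im['attitude']).T, np.array(im['position'])
def onz(im,uv,z):
    d,o=rays(im,uv); return o+d*((z-o[2])/d[:,2])[:,None]
def bydepth(im,uv):
    d,o=rays(im,uv); u=np.array(uv,float).reshape(-1,2).round().astype(int)
    return o+d*im['depth'][u[:,1].clip(0,419),u[:,0].clip(0,559)][:,None]
E
python3 - <<'E'
from h import *
np.set_printoptions(precision=4,suppress=True)
a=[]
for n in ('scene','side'):
    im=img(n,n+'0.png'); print(n,im['position'])
    for q in ['key_round_top','key_bar_top','key_square_top','key_cross_top','console','scale','seat','seat_narrow','tailpiece','tail_narrow']:
        for r in arm.place_of(n,q)[:4]:
            print(q,round(r['score'],2),np.round(r['location']),bydepth(im,r['location'])[0])
    a.append(cv2.imread('pics/'+n+'0.png'))
E
```

```text
scene [1.6129 0.5685 0.9903]
side [ 0.0046 -0.686   0.9482]
key_round_top 0.67 [242. 250.] [ 0.4474 -0.0179  0.0558]
key_round_top 0.53 [244. 173.] [0.6784 0.2719 0.0404]
key_bar_top 0.6 [388. 370.] [ 0.4913 -0.5041  0.0229]
key_bar_top 0.51 [259. 238.] [ 0.5115 -0.0145  0.058 ]
key_bar_top 0.32 [185. 188.] [0.4727 0.3253 0.0565]
key_square_top 0.54 [274. 231.] [ 0.5689 -0.0182  0.0514]
key_cross_top 0.42 [289. 220.] [ 0.6294 -0.0166  0.0553]
key_cross_top 0.31 [326. 314.] [ 0.4948 -0.3071  0.0157]
console 0.64 [262. 242.] [ 0.519  -0.0205  0.0383]
console 0.31 [388. 368.] [ 0.4954 -0.5002  0.0222]
scale 0.9 [189. 199.] [0.4589 0.2813 0.0443]
seat 0.7 [183. 188.] [0.4701 0.3304 0.0522]
seat_narrow 0.92 [202. 180.] [0.5417 0.3286 0.0512]
tailpiece 0.83 [297. 274.] [ 0.5276 -0.1606  0.0137]
tailpiece 0.64 [327. 316.] [ 0.4916 -0.3132  0.0178]
tail_narrow 0.72 [303. 259.] [ 0.5792 -0.1323  0.0153]
tail_narrow 0.67 [321. 300.] [ 0.5168 -0.2676  0.0159]
```

View pics/scene0.png

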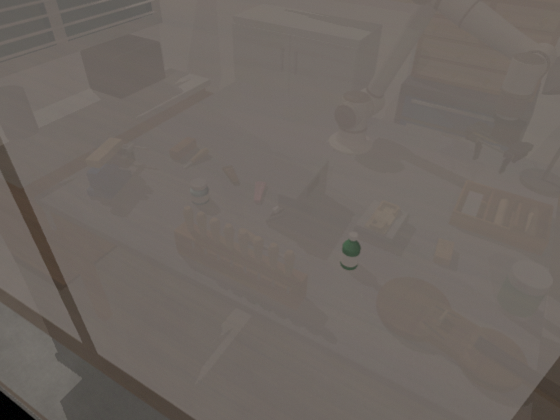

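View pics/side0.png

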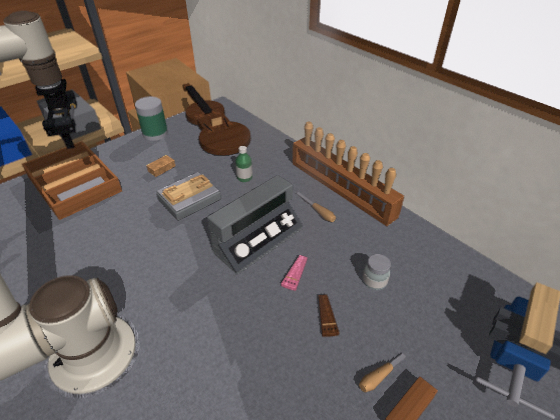

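Side view: keys from lower left to upper right are round (242,250), bar (259,238), square (274,231), cross (289,220). The scale is at about (188,192). Tailpiece shapes are pink (295,271), dark brown with a ridge (328,314), and a plain brown billet (410,400). The dark one at (328,314) is the likely choice. The scene view is washed out. Next I measure it all and check how the gripper body clears the display housing.

```bash
cat >> h.py <<'E'
def cloud(im):
    v,u=np.mgrid[0:420,0:560]; uv=np.c_[u.ravel(),v.ravel()]
    P=bydepth(im,uv.astype(float)); ok=im['depth'].ravel()>0
    return P[ok],im['pixels'].reshape(-1,3)[ok],uv[ok]
E
python3 - <<'E'
from h import *
np.set_printoptions(precision=4,suppress=True)
st=arm.observe(); R=np.array(st['orientation']);p=np.array(st['position']); print(R,p,arm.nose_length)
S=img('side'); C=img('scene')
for im in (S,C):
    P,c,uv=cloud(im); T=(P-p)@R
    print('gripper')
    for z in np.arange(-.20,.03,.01):
        m=(abs(T[:,2]-z)<.005)&(abs(T[:,0])<.15)&(abs(T[:,1])<.15)
        if m.sum()>3: print(round(z,3),m.sum(),'x',np.percentile(T[m,0],[1,99]),'y',np.percentile(T[m,1],[1,99]))
P,c,uv=cloud(S)
# console: heights profile vs y for x about .54
for y in np.arange(-.09,.1,.008):
    m=(abs(P[:,1]-y)<.004)&(abs(P[:,0]-.54)<.12)
    if m.sum(): print('y',round(y,3),m.sum(),np.percentile(P[m,2],[2,50,98]))
# tailpiece footprint: dark top
m=(abs(P[:,0]-.49)<.09)&(abs(P[:,1]+.313)<.09)&(P[:,2]>.008)&(P[:,2]<.03)
Q=P[m]; r=cv2.minAreaRect(Q[:,:2].astype(np.float32)); print('tail',m.sum(),r,Q.mean(0),c[m].mean(0))
im=cv2.imread('pics/side0.png')
out=np.hstack([cv2.resize(im[270:350,270:370],(500,400)),cv2.resize(im[60:150,20:100],(300,400))])
cv2.imwrite('pics/crop1.png',out)
E
```

```text
[[ 0.9168 -0.3994  0.    ]
 [-0.3994 -0.9168  0.0001]
 [ 0.     -0.0001 -1.    ]] [0.2496 0.573  0.2446] 0.022
gripper
-0.2 117 x [-0.0368  0.0388] y [0.0002 0.0447]
-0.19 120 x [-0.0383  0.0385] y [0.0025 0.0459]
-0.18 106 x [-0.0361  0.0386] y [0.0043 0.0432]
-0.17 54 x [-0.0239  0.0326] y [0.0094 0.0391]
-0.16 137 x [-0.0349  0.0355] y [-0.012   0.0381]
-0.15 82 x [-0.0349  0.0363] y [-0.0475  0.0405]
-0.14 57 x [-0.035   0.0361] y [-0.0327  0.0218]
-0.13 63 x [-0.0222  0.0209] y [-0.0019  0.0187]
-0.12 75 x [-0.0211  0.0244] y [-0.0237  0.019 ]
-0.11 72 x [-0.022   0.0244] y [-0.0403  0.0209]
-0.1 78 x [-0.0235  0.0244] y [-0.0465  0.0216]
-0.09 387 x [-0.0354  0.0349] y [-0.0901  0.099 ]
-0.08 143 x [-0.0368  0.0353] y [-0.0795  0.1   ]
-0.07 155 x [-0.0367  0.0357] y [-0.0865  0.0963]
-0.06 131 x [-0.037   0.0356] y [-0.0725  0.0921]
-0.05 73 x [-0.0371  0.0351] y [-0.0663  0.0917]
-0.04 12 x [-0.0135  0.0111] y [-0.0644 -0.047 ]
-0.03 19 x [-0.012   0.0077] y [-0.0529  0.0632]
-0.02 23 x [-0.0128  0.0081] y [0.0518 0.0617]
-0.01 21 x [-0.0121  0.0079] y [0.052  0.0595]
0.0 23 
[... 408 characters left out ...]

y -0.034 393 [-0.0023  0.0199  0.0461]
y -0.026 379 [0.0216 0.0343 0.0556]
y -0.018 327 [0.0272 0.0517 0.0638]
y -0.01 228 [0.0377 0.0586 0.0684]
y -0.002 178 [0.0462 0.0598 0.1414]
y 0.006 901 [0.055  0.1231 0.1557]
y 0.014 560 [0.0596 0.1267 0.1574]
y 0.022 392 [0.0612 0.0724 0.1573]
y 0.03 274 [0.0666 0.1536 0.1576]
y 0.038 160 [0.0876 0.1551 0.1584]
y 0.046 148 [0.1519 0.1549 0.1585]
y 0.054 156 [0.1523 0.1553 0.158 ]
y 0.062 152 [0.1523 0.1553 0.1582]
y 0.07 119 [0.1511 0.1549 0.1578]
y 0.078 21 [0.1519 0.1535 0.1565]
tail 543 ((0.4991374611854553, -0.30453792214393616), (0.11870300769805908, 0.042559776455163956), 53.892032623291016) [ 0.4934 -0.3117  0.0145] [81.3665 53.0994 36.9926]
```

View pics/crop1.png

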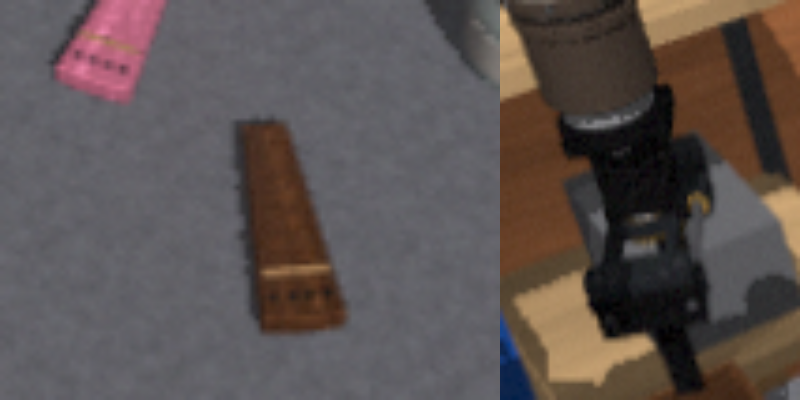

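The left crop shows dark brown wood with a pale ridge near its wide end, so (328,314) is the one. The other candidate, pink at (295,271), is rejected. The gripper body reaches ±37 mm, so I have to press the keys' lower part with the finger's edge. Next I fit the console.

```bash
cat > con.py <<'E'
from h import *
np.set_printoptions(precision=4,suppress=True)
import sys
n=sys.argv[1]
S=img(n,sys.argv[2] if len(sys.argv)>2 else None); P,c,uv=cloud(S)
def fitline(a,b): # b=k a + m, robust
    k,m=np.polyfit(a,b,1)
    for _ in range(6):
        r=abs(b-k*a-m); g=r<max(.0015,2*np.median(r)); k,m=np.polyfit(a[g],b[g],1)
    return k,m,g.sum()
con=(abs(P[:,0]-.54)<.16)&(abs(P[:,1]-.01)<.07)
f=con&(P[:,2]>.105)&(P[:,2]<.147)&(P[:,1]<.03)&(abs(P[:,0]-.54)<.11)
if f.sum()>50: print('face y=k x+m',fitline(P[f,0],P[f,1]),'y at .54',np.polyval(np.polyfit(P[f,0],P[f,1],1),.54))
h=con&(P[:,2]>.15); 
if h.sum()>50: print('housing top',np.percentile(P[h],[1,50,99],axis=0), cv2.minAreaRect(P[h][:,:2].astype(np.float32)))
w=con&(c.min(1)>150)&(P[:,2]>.03)&(P[:,2]<.085)&(P[:,1]<.02)
mask=np.zeros((420,560),np.uint8); mask[uv[w,1],uv[w,0]]=255
nn,lab,stt,cen=cv2.connectedComponentsWithStats(mask)
for i in range(1,nn):
    if stt[i,4]<25: continue
    L=lab[uv[:,1],uv[:,0]]==i; Q=P[L]
    A=np.c_[Q[:,:2]-Q[:,:2].mean(0),np.ones(len(Q))]; s=np.linalg.lstsq(A,Q[:,2],rcond=None)[0]
    lo,hi=np.percentile(Q,[2,98],axis=0)
    print('key',cen[i],stt[i,4],'mid',(lo+hi)/2,'span',hi-lo,'slope',s[:2])
E
python3 con.py side
python3 - <<'E'
from h import *
S=img('side');P,c,uv=cloud(S)
for q in ['glue','varnish','block','gouge_long','gouge_short','maple_billet']:
    print(q,[(round(r['score'],2),np.round(bydepth(S,r['location'])[0],3)) for r in arm.place_of('side',q)[:2]])
E
```

```text
face y=k x+m (np.float64(0.042790391620174964), np.float64(-0.015832813663481406), np.int64(527)) y at .54 0.007324970234648495
housing top [[0.4024 0.0043 0.1505]
 [0.5218 0.0378 0.1549]
 [0.6654 0.0754 0.1585]] ((0.5342879295349121, 0.040507517755031586), (0.27031591534614563, 0.07064026594161987), 2.4168262481689453)
key [287.1262 219.1262] 103 mid [ 0.6262 -0.0111  0.0571] span [0.0418 0.0325 0.0252] slope [-0.0317  0.7149]
key [272.8788 228.8106] 132 mid [ 0.567  -0.0139  0.0575] span [0.0332 0.0275 0.0225] slope [0.0096 0.7498]
key [257.8839 238.9375] 112 mid [ 0.5076 -0.016   0.0578] span [0.0507 0.0159 0.0146] slope [-0.027   0.6512]
key [242.0791 249.7122] 139 mid [ 0.4475 -0.019   0.0577] span [0.035  0.0265 0.0235] slope [-0.0534  0.7603]
glue [(0.66, array([0.68 , 0.276, 0.033]))]
varnish [(0.71, array([ 0.659, -0.326,  0.055]))]
block [(0.93, array([0.478, 0.514, 0.003]))]
gouge_long [(0.73, array([0.76 , 0.004, 0.002]))]
gouge_short [(0.96, array([ 0.492, -0.5  ,  0.018]))]
maple_billet [(0.71, array([ 0.437, -0.594,  0.038]))]
```

Emit:
arm_command --increments '[{"slide": [0, -50, 0], "twist": -8, "gripper": 0}, {"slide": [15, -100, 0], "twist": -16, "gripper": 0}, {"slide": [35, -150, 0], "twist": -24, "gripper": 0}, {"slide": [60, -200, 0], "twist": -32, "gripper": 0}, {"slide": [85, -240, 0], "twist": -40, "gripper": 0}, {"slide": [110, -280, 0], "twist": -48, "gripper": 0}, {"slide": [135, -320, 0], "twist": -56, "gripper": 0}, {"slide": [160, -360, 0], "twist": -62, "gripper": 0}, {"slide": [185, -400, 0], "twist": -66.5, "gripper": 0}, {"slide": [200, -450, 0], "twist": -66.5, "gripper": 0}, {"slide": [200, -500, 0], "twist": -66.5, "gripper": 0}, {"slide": [200, -550, 0], "twist": -66.5, "gripper": 0}]'

```text
time_s: 2.8
position: [0.4497, 0.0231, 0.2447]
orientation: [[-0.001, -1.0, 0.0], [-1.0, 0.001, 0.0], [-0.0, -0.0, -1.0]]
contact_force: [1.3, 0.4, -0.4]
opening: 0.0025
gripper_force: 0.0
```

Emit:
arm_command --increments '[{"slide": [60, -70, 0], "twist": 2.5, "gripper": 0}, {"slide": [60, -100, 0], "twist": 2.5, "gripper": 0}, {"slide": [60, -100, 0], "twist": 2.5, "gripper": 0}]'

```text
time_s: 3.1
position: [0.5108, -0.0782, 0.2445]
orientation: [[0.039, -0.999, 0.0], [-0.999, -0.039, -0.001], [0.001, -0.0, -1.0]]
contact_force: [-0.5, 0.9, 0.1]
opening: 0.0003
gripper_force: 0.0
```

```bash
python3 con.py wrist wrist1.png
python3 - <<'E'
from h import *
np.set_printoptions(precision=4,suppress=True)
W=img('wrist');P,c,uv=cloud(W);st=arm.observe();R=np.array(st['orientation']);T=(P-st['position'])@R
print(st['position'],st['contact_force'])
for z in np.arange(-.045,.03,.005):
    m=(abs(T[:,2]-z)<.003)&(abs(T[:,0])<.05)&(abs(T[:,1])<.05)
    if m.sum()>3: print(round(z,3),m.sum(),'x',T[m,0].min(),T[m,0].max(),'y',T[m,1].min(),T[m,1].max())
for q in ['key_round_top','key_bar_top','key_square_top','key_cross_top']:
    print(q,[(round(r['score'],2),np.round(r['location']),bydepth(W,r['location'])[0]) for r in arm.place_of('wrist',q)[:2]])
E
```

```text
face y=k x+m (np.float64(0.05193633600748819), np.float64(-0.02012945931694103), np.int64(365)) y at .54 0.007897353749686711
housing top [[ 0.43   -0.0599  0.2925]
 [ 0.4312 -0.0554  0.2978]
 [ 0.4335 -0.0458  0.3069]] ((0.4324270486831665, -0.052213214337825775), (0.00608500000089407, 0.015417690388858318), 6.8299384117126465)
[ 0.5102 -0.0771  0.2441] [-0.5857  0.6217  0.5259]
-0.045 30 x 0.006333734163670739 0.01381100592456083 y -0.006187520790995103 0.004023901423613063
-0.04 29 x 0.006911613799413062 0.012465969609914916 y -0.006248217664221552 0.004057788299556389
-0.035 47 x 0.0011508671342954717 0.011347722060590686 y -0.006135712783901898 0.00398823280923081
-0.03 332 x -0.0036175828689965755 0.00817913333619771 y -0.006059130044590194 0.003980436794605497
-0.025 582 x -0.0044944154458545224 0.008003593731222574 y -0.0061024918749128096 0.004025585304048782
-0.005 40 x 0.010580627955761496 0.012976267774097295 y -0.0073283701374950065 0.005260463910286847
-0.0 143 x -0.008252296155509339 0.012502755140252429 y -0.007477578963761205 0.0054578833411954315
0.005 120 x 0.010152694533857042 0.012632020358972878 y -0.008230263902927581 0.006142983393613434
0.01 138 x 0.01014024339823065 0.012713223536108731 y -0.009487046657489081 0.007393402902436814
0.015 136 x 0.010135525389708577 0.012705718419740596 y -0.009744215156913831 0.007666242088379061
0.02 117 x 0.010135525389708577 0.012781920744625556 y -0.009906649600384402 0.007921606948404115
0.025 12 x 0.010277426990245073 0.010793457077976201 y -0.004544801303701346 0.0036294401458523634
key_round_top []
key_bar_top []
key_square_top []
key_cross_top []
```

View pics/wrist1.png

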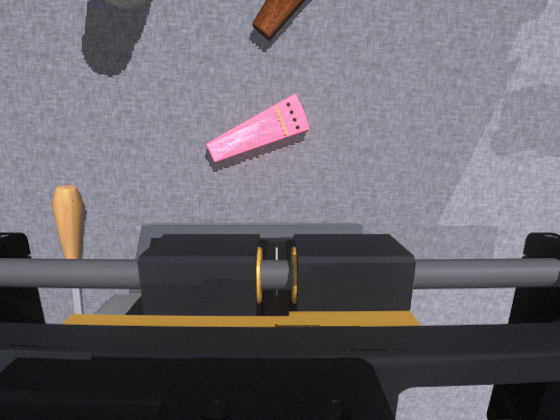

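Wrist view: the closed fingers cover the console, with the pink piece at (255,130) and the dark tip at (275,15). The keys come from the side-camera fits. I go to the round key first, on its lower part.

Emit:
arm_command --increments '[{"slide": [-30, 20, -50], "twist": 0, "gripper": 0}, {"slide": [-62, 39, -100], "twist": 0, "gripper": 0}, {"slide": [-62, 39, -150], "twist": 0, "gripper": 0}, {"slide": [-62, 39, -160], "twist": 0, "gripper": 0}, {"slide": [-62, 39, -165], "twist": 0, "gripper": 0}, {"slide": [-62, 39, -170], "twist": 0, "gripper": 0}, {"slide": [-62, 39, -173], "twist": 0, "gripper": 0}, {"slide": [-62, 39, -173], "twist": 0, "gripper": 0}]'

```text
time_s: 4.2
position: [0.4492, -0.0355, 0.0729]
orientation: [[0.043, -0.999, 0.004], [-0.999, -0.043, 0.001], [-0.001, -0.004, -1.0]]
contact_force: [-0.2, -0.7, 2.9]
opening: 0.0008
gripper_force: 0.9
```

```bash
python3 -c "
from h import *
np.set_printoptions(precision=4,suppress=True)
for i in range(1):
    s=arm.observe();print(s['position'],s['contact_force'],s['ft_torque'])"
```

```text
[ 0.4492 -0.0355  0.0729] [-0.2434 -0.6909  2.9012] [-0.0449 -0.0238  0.0325]
```

Emit:
arm_command --increments '[{"slide": [0, -1, -3], "twist": 0, "gripper": 0}, {"slide": [0, -1, -6], "twist": 0, "gripper": 0}, {"slide": [0, -1, -6], "twist": 0, "gripper": 0}]'

```text
time_s: 4.5
position: [0.4488, -0.0369, 0.0661]
orientation: [[0.043, -0.999, 0.003], [-0.999, -0.043, 0.0], [-0.0, -0.003, -1.0]]
contact_force: [1.0, -0.7, 4.7]
opening: 0.0002
gripper_force: 2.0
```

Emit:
arm_command --increments '[{"slide": [0, 0, -2], "twist": 0, "gripper": 0}, {"slide": [0, 0, -2], "twist": 0, "gripper": 0}]'

```text
time_s: 4.7
position: [0.4486, -0.0368, 0.0641]
orientation: [[0.043, -0.999, 0.002], [-0.999, -0.043, 0.0], [-0.0, -0.002, -1.0]]
contact_force: [0.5, -0.6, 5.4]
opening: 0.0004
gripper_force: 2.3
```

Emit:
arm_command --increments '[{"slide": [0, 0, -1], "twist": 0, "gripper": 0}, {"slide": [0, 0, -2], "twist": 0, "gripper": 0}, {"slide": [0, 0, -2], "twist": 0, "gripper": 0}]'

```text
time_s: 5.0
position: [0.4488, -0.0369, 0.063]
orientation: [[0.044, -0.999, 0.003], [-0.999, -0.044, -0.0], [0.0, -0.003, -1.0]]
contact_force: [-1.0, -0.2, 12.9]
opening: 0.0005
gripper_force: 5.3
```

```bash
python3 con.py side; python3 -c "
from h import *
im=img('side','s.png');a=cv2.imread('pics/s.png')[170:270,195:315];cv2.imwrite('pics/press1.png',cv2.resize(a,(720,600),interpolation=2))"
```

```text
face y=k x+m (np.float64(0.03941375961648427), np.float64(-0.013861212479033498), np.int64(221)) y at .54 -0.007973247563426045
housing top [[ 0.3811 -0.0595  0.1509]
 [ 0.4168  0.0054  0.3358]
 [ 0.6607  0.0771  0.411 ]] ((0.5254648923873901, 0.010014370083808899), (0.2908760905265808, 0.1399606466293335), 0.008180775679647923)
key [287.1176 219.0882] 102 mid [ 0.6266 -0.0104  0.0574] span [0.0396 0.032  0.0255] slope [-0.0146  0.6859]
key [274.2432 232.6216] 37 mid [ 0.5672 -0.023   0.0509] span [0.0346 0.0119 0.0103] slope [-0.0473  0.5486]
```

View pics/press1.png

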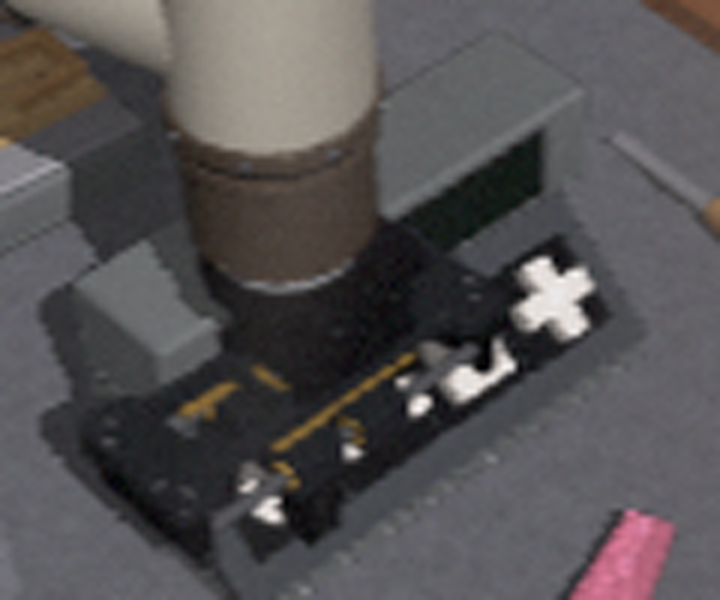

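The press view shows the gripper over the round key. Force jumped to 12.9 N, so it is fully down. Now I let it up and move to the bar key, keeping the body just clear of the housing.

Emit:
arm_command --increments '[{"slide": [0, -1, 20], "twist": 0, "gripper": 0}, {"slide": [0, -1, 42], "twist": 0, "gripper": 0}, {"slide": [30, 1, 42], "twist": 0, "gripper": 0}, {"slide": [60, 4, 42], "twist": 0, "gripper": 0}, {"slide": [60, 5, 22], "twist": 0, "gripper": 0}, {"slide": [60, 5, 14], "twist": 0, "gripper": 0}, {"slide": [60, 5, 10.5], "twist": 0, "gripper": 0}, {"slide": [60, 5, 10.5], "twist": 0, "gripper": 0}]'

```text
time_s: 5.9
position: [0.5062, -0.0324, 0.0716]
orientation: [[0.043, -0.999, -0.003], [-0.999, -0.043, -0.001], [0.001, 0.003, -1.0]]
contact_force: [-2.3, -2.4, 2.6]
opening: 0.0003
gripper_force: 1.3
```

Emit:
arm_command --increments '[{"slide": [0, 1, 0], "twist": 0, "gripper": 0}, {"slide": [0, 1, 0], "twist": 0, "gripper": 0}]'

```text
time_s: 6.1
position: [0.5067, -0.0313, 0.0723]
orientation: [[0.043, -0.999, -0.001], [-0.999, -0.043, -0.0], [0.0, 0.001, -1.0]]
contact_force: [-1.1, -2.5, 0.6]
opening: 0.0005
gripper_force: 1.3
```

Emit:
arm_command --increments '[{"slide": [0, 1, 0], "twist": 0, "gripper": 0}, {"slide": [0, 1, 0], "twist": 0, "gripper": 0}]'

```text
time_s: 6.3
position: [0.5071, -0.0302, 0.0723]
orientation: [[0.043, -0.999, -0.001], [-0.999, -0.043, -0.0], [0.0, 0.001, -1.0]]
contact_force: [-2.1, -4.8, 1.2]
opening: 0.0003
gripper_force: 2.1
```

Emit:
arm_command --increments '[{"slide": [0, 1, 0], "twist": 0, "gripper": 0}, {"slide": [0, 1, 0], "twist": 0, "gripper": 0}]'

```text
time_s: 6.5
position: [0.5071, -0.0302, 0.0723]
orientation: [[0.043, -0.999, -0.001], [-0.999, -0.043, -0.002], [0.001, 0.001, -1.0]]
contact_force: [-0.3, -9.6, 2.2]
opening: 0.0006
gripper_force: 5.1
```

Emit:
arm_command --increments '[{"slide": [0, -3, 0], "twist": 0, "gripper": 0}, {"slide": [0, -3, 6], "twist": 0, "gripper": 0}, {"slide": [0, -1, 6], "twist": 0, "gripper": 0}, {"slide": [0, 0, 6], "twist": 0, "gripper": 0}, {"slide": [0, 0, 6], "twist": 0, "gripper": 0}]'

```text
time_s: 7.0
position: [0.5088, -0.0301, 0.0792]
orientation: [[0.043, -0.999, 0.003], [-0.999, -0.043, -0.001], [0.002, -0.003, -1.0]]
contact_force: [1.2, -11.4, 4.4]
opening: 0.0002
gripper_force: 6.0
```

The stop at y −0.030 is the same at both heights, so it is the housing. Pressing down along it.

Emit:
arm_command --increments '[{"slide": [-1, -1.5, -3], "twist": 0, "gripper": 0}, {"slide": [-1, -1.5, -7], "twist": 0, "gripper": 0}, {"slide": [-1, -1.5, -9], "twist": 0, "gripper": 0}, {"slide": [-1, -1.5, -9], "twist": 0, "gripper": 0}]'

```text
time_s: 7.4
position: [0.5076, -0.0302, 0.0695]
orientation: [[0.043, -0.999, 0.002], [-0.999, -0.043, -0.0], [0.0, -0.002, -1.0]]
contact_force: [2.0, -4.2, 3.5]
opening: 0.0004
gripper_force: 3.7
```

Emit:
arm_command --increments '[{"slide": [0, 0.5, -1], "twist": 0, "gripper": 0}, {"slide": [0, 0.5, -1.5], "twist": 0, "gripper": 0}, {"slide": [0, 0.5, -1.5], "twist": 0, "gripper": 0}]'

```text
time_s: 7.7
position: [0.5077, -0.0301, 0.0687]
orientation: [[0.043, -0.999, 0.003], [-0.999, -0.043, -0.0], [0.001, -0.003, -1.0]]
contact_force: [0.1, -7.4, 8.6]
opening: 0.0002
gripper_force: 5.2
```

Emit:
arm_command --increments '[{"slide": [0, 0, -1], "twist": 0, "gripper": 0}, {"slide": [0, 0, -1], "twist": 0, "gripper": 0}]'

```text
time_s: 7.9
position: [0.5077, -0.0301, 0.0677]
orientation: [[0.043, -0.999, 0.003], [-0.999, -0.043, -0.0], [0.0, -0.003, -1.0]]
contact_force: [0.2, -7.2, 8.8]
opening: 0.0007
gripper_force: 5.4
```

Emit:
arm_command --increments '[{"slide": [0, 0, -1], "twist": 0, "gripper": 0}, {"slide": [0, 0, -1], "twist": 0, "gripper": 0}]'

```text
time_s: 8.1
position: [0.5075, -0.0302, 0.0661]
orientation: [[0.044, -0.999, 0.002], [-0.999, -0.044, -0.001], [0.001, -0.002, -1.0]]
contact_force: [1.3, -6.7, 4.8]
opening: 0.0006
gripper_force: 3.2
```

Force fell off near z 0.066, so the finger edge may be at the key's lower rim. I measure the bar's depth against the square key with the camera.

```bash
cat > dep.py <<'E'
from h import *
np.set_printoptions(precision=4,suppress=True)
e=np.array([.999,.0436,0]);u=np.array([-.0436,.999,0]);k=np.radians(40)
n=-np.sin(k)*u+np.cos(k)*np.array([0,0,1]); s=np.cos(k)*u+np.sin(k)*np.array([0,0,1])
o=np.array([.5375,-.0155,.0575])
for cam in ('side',):
    acc={}
    for i in range(6):
        im=img(cam); P,c,uv=cloud(im); w=(c.min(1)>140)&(np.ptp(c.astype(int),axis=1)<30)
        Q=(P-o)
        for nm,x0 in zip(['round','bar','square','cross'],[-.09,-.03,.03,.09]):
            r=Q@e; m=w&(abs(r-x0)<.03)&(abs(Q@s)<.024)&(abs(Q@n)<.014)
            acc.setdefault(nm,[]).append(np.c_[Q@n,Q@s,r-x0][m])
    for nm,a in acc.items():
        a=np.vstack(a)
        if len(a)>20: print(cam,nm,len(a)//6,'n med mm',np.median(a[:,0])*1e3,'pct',np.percentile(a[:,0],[10,90])*1e3,'s',np.percentile(a[:,1],[2,50,98])*1e3,'r',np.percentile(a[:,2],[2,50,98])*1e3)
S=img('side','s.png');a=cv2.imread('pics/s.png')[190:270,215:315];cv2.imwrite('pics/press2.png',cv2.resize(a,(750,600),interpolation=2))
E
python3 dep.py
```

```text
side round 82 n med mm -0.06804790336975285 pct [-3.6003  2.7522] s [-17.712   -5.755   12.1912] r [-18.4567  -6.9156  17.1294]
side bar 24 n med mm -7.018127687022097 pct [-10.7541  -3.8313] s [-9.2035 -3.3142  2.045 ] r [-26.7336 -18.62    -8.3138]
side square 44 n med mm -0.04761696947399842 pct [-3.1793  2.7608] s [-17.0478 -11.5163  -4.6102] r [-17.4953  -2.5757  16.7379]
side cross 48 n med mm -0.0836058604364787 pct [-3.7959  3.1172] s [-20.5898  -5.7434   2.6393] r [-20.9403  -4.8892  19.2203]
```

View pics/press2.png

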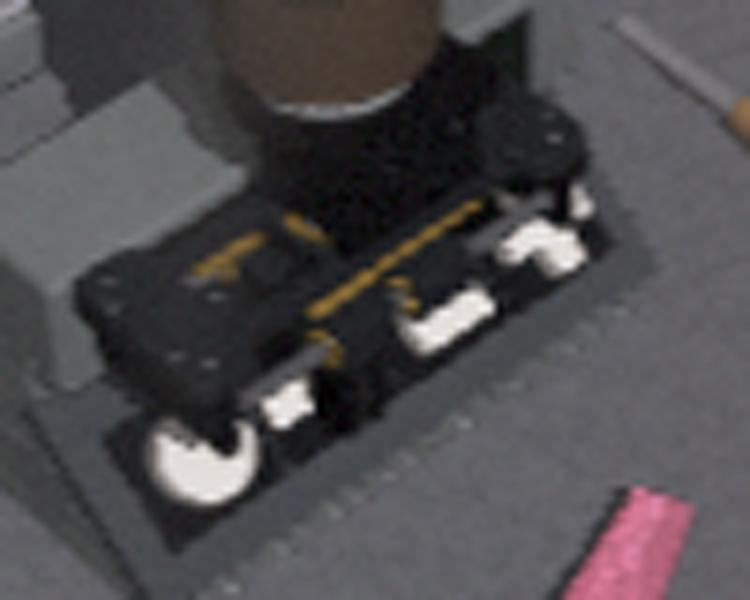

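The camera puts the bar 7.0 mm below rest (white part at (290,405) in the crop), with round, square and cross all at rest: it is fully down. One gentle extra push, then let it up and go to the tailpiece.

Emit:
arm_command --increments '[{"slide": [0, 1, 0.5], "twist": 0, "gripper": 0}, {"slide": [0, 1, 0.5], "twist": 0, "gripper": 0}]'

```text
time_s: 8.65
position: [0.5074, -0.0302, 0.0662]
orientation: [[0.043, -0.999, 0.001], [-0.999, -0.043, -0.002], [0.002, -0.001, -1.0]]
contact_force: [3.6, -11.6, 0.9]
opening: 0.0007
gripper_force: 6.2
```

```bash
python3 dep.py; python3 -c "
from h import *
S=img('side')
for q in ['tailpiece','tail_narrow']: print(q,[(round(r['score'],2),np.round(r['location']),onz(S,r['location'],.0)[0]) for r in arm.place_of('side',q)])
P,c,uv=cloud(S);m=(abs(P[:,0]-.497)<.1)&(abs(P[:,1]+.306)<.1)&(P[:,2]>.009)&(P[:,2]<.03)&(P[:,1]<-.22)
Q=P[m][:,:2].astype(np.float32);r=cv2.minAreaRect(Q);print(r,cv2.boxPoints(r))
d=Q-np.array(r[0]);U,s,V=np.linalg.svd(d-d.mean(0),full_matrices=False);a=d@V[0];b=d@V[1]
print(V[0],[(round(float(t),3),round(float(np.ptp(b[abs(a-t)<.01])),4)) for t in (-.045,0,.045)])
"
```

```text
side round 81 n med mm 0.1392774705289734 pct [-3.3412  3.2461] s [-17.5269  -5.7285  12.429 ] r [-18.5708  -7.2565  17.3292]
side bar 24 n med mm -6.673740840844111 pct [-9.8926 -4.0408] s [-9.2733 -3.377   2.1768] r [-26.8546 -19.3317  -8.8761]
side square 43 n med mm -0.14816392904845643 pct [-3.8658  2.5741] s [-17.0996 -11.5042  -4.35  ] r [-18.0249  -2.4269  16.605 ]
side cross 48 n med mm -0.34425041536476175 pct [-3.816   2.6656] s [-20.5614  -5.8872   2.5861] r [-21.5956  -4.8328  20.2101]
tailpiece [(0.95, array([325., 314.]), array([ 0.50170655, -0.29840414,  0.        ])), (0.58, array([298., 275.]), array([ 0.53696143, -0.15681516,  0.        ]))]
tail_narrow [(0.78, array([302., 258.]), array([ 0.58967824, -0.11743836,  0.        ])), (0.72, array([257., 237.]), array([0.54300092, 0.03573638, 0.        ])), (0.6, array([323., 296.]), array([ 5.38496238e-01, -2.54108129e-01, -1.11022302e-16]))]
((0.49584412574768066, -0.30235183238983154), (0.11765506863594055, 0.04279603064060211), 57.952571868896484) [[ 0.44649184 -0.34086037]
 [ 0.48276615 -0.36356884]
 [ 0.5451964  -0.2638433 ]
 [ 0.5089221  -0.24113482]]
[-0.58866017 -0.80838061] [(-0.045, 0.0269), (0.0, 0.0344), (0.045, 0.0428)]
```

Emit:
arm_command --increments '[{"slide": [0, 0, 13], "twist": 0, "gripper": 0}, {"slide": [0, 0, 13], "twist": 0, "gripper": 0}, {"slide": [0, 0, -1.5], "twist": 0, "gripper": 0}, {"slide": [0, 0, -1.5], "twist": 0, "gripper": 0}]'

```text
time_s: 9.55
position: [0.5071, -0.0302, 0.0642]
orientation: [[0.043, -0.999, 0.001], [-0.999, -0.043, -0.002], [0.002, -0.001, -1.0]]
contact_force: [3.5, -12.4, -2.4]
opening: 0.0003
gripper_force: 6.1
```

```bash
python3 dep.py
```

```text
side round 75 n med mm 0.0015602840561842587 pct [-3.2775  2.5612] s [-17.8145  -6.0052  12.3522] r [-18.146   -7.9812  17.5805]
side bar 22 n med mm -7.280356944179771 pct [-10.34    -4.7197] s [-9.1527 -3.3188  1.4091] r [-26.4434 -19.2072  -8.458 ]
side square 38 n med mm -0.1278797104539093 pct [-3.1412  2.648 ] s [-17.3195 -12.5178  -7.3265] r [-17.9246   0.1017  16.9447]
side cross 43 n med mm -0.07253510426538991 pct [-3.6335  2.8421] s [-20.6591  -6.4758   1.7564] r [-21.5896  -4.7405  20.0131]
```

Emit:
arm_command --increments '[{"slide": [0, -4, 20], "twist": 0, "gripper": 0}, {"slide": [0, -20, 60], "twist": 0, "gripper": 30}, {"slide": [0, -60, 90], "twist": -8, "gripper": 50}, {"slide": [0, -105, 110], "twist": -16, "gripper": 60}, {"slide": [-3, -150, 125], "twist": -24, "gripper": 60}, {"slide": [-5, -200, 134], "twist": -32, "gripper": 60}, {"slide": [-7, -240, 134], "twist": -38.5, "gripper": 60}, {"slide": [-9, -272, 134], "twist": -38.5, "gripper": 60}, {"slide": [-9, -272, 134], "twist": -38.5, "gripper": 60}, {"slide": [-9, -272, 134], "twist": -38.5, "gripper": 60}]'

```text
time_s: 10.9
position: [0.4972, -0.3006, 0.1974]
orientation: [[-0.589, -0.808, -0.001], [-0.808, 0.589, 0.001], [-0.0, 0.002, -1.0]]
contact_force: [0.1, -0.1, 0.6]
opening: 0.0584
gripper_force: 0.0
```

```bash
cat > tail.py <<'E'
from h import *
np.set_printoptions(precision=4,suppress=True)
s=arm.observe(); print(s['position'],s['orientation'],s['contact_force'],s['opening'],s['qpos'])
W=img('wrist','wrist2.png')
for q in ['tailpiece','tail_narrow']: print(q,[(round(r['score'],2),np.round(r['location']),onz(W,r['location'],.0)[0]) for r in arm.place_of('wrist',q)])
P,c,uv=cloud(W);m=(np.hypot(P[:,0]-.498,P[:,1]+.303)<.085)&(P[:,2]>.008)&(P[:,2]<.02)
Q=P[m][:,:2].astype(np.float32);r=cv2.minAreaRect(Q);print(m.sum(),r,P[m].mean(0));print(cv2.boxPoints(r))
E
python3 tail.py
```

```text
[ 0.4972 -0.3006  0.1974] [[-0.5893 -0.8079 -0.0014]
 [-0.8079  0.5893  0.0014]
 [-0.0003  0.002  -1.    ]] [ 0.1262 -0.0718  0.5625] 0.05839040492236227 [-0.2657  0.349  -0.1705 -0.0012 -1.053  -0.3639]
tailpiece [(0.82, array([325., 319.]), array([ 0.5372, -0.1449,  0.    ])), (0.57, array([271., 199.]), array([ 0.5023, -0.3022,  0.    ])), (0.23, array([153.,  53.]), array([ 0.5098, -0.4921,  0.    ]))]
tail_narrow [(0.78, array([270., 252.]), array([ 0.5396, -0.2542,  0.    ]))]
3587 ((0.5007745027542114, -0.30270424485206604), (0.11831660568714142, 0.04267175495624542), 53.85527801513672) [ 0.4958 -0.3095  0.0138]
[[ 0.4487 -0.3379]
 [ 0.4831 -0.3631]
 [ 0.5529 -0.2675]
 [ 0.5184 -0.2423]]
```

View pics/wrist2.png

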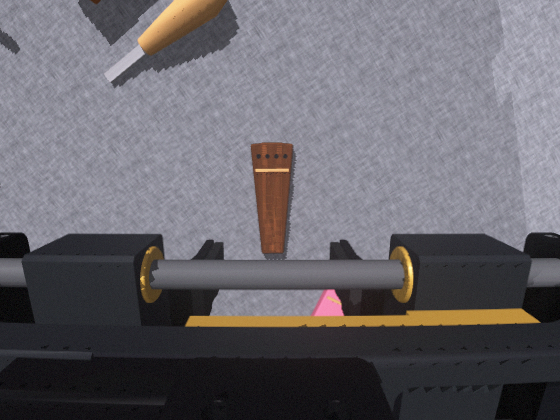

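Wrist view: the dark tailpiece with its pale ridge runs from wide end (271,145) to narrow end (272,252), between the fingers. The pink piece is at (327,303) and the short gouge at (165,40). The bar key read −7.3 mm on the last push. Now I grasp.

Emit:
arm_command --increments '[{"slide": [3, -2, -50], "twist": 0, "gripper": 60}, {"slide": [3, -2, -100], "twist": 0, "gripper": 60}, {"slide": [3, -2, -140], "twist": 0, "gripper": 60}, {"slide": [3, -2, -165], "twist": 0, "gripper": 60}, {"slide": [3, -2, -172.5], "twist": 0, "gripper": 60}, {"slide": [3, -2, -172.5], "twist": 0, "gripper": 60}, {"slide": [3, -2, -172.5], "twist": 0, "gripper": 20}, {"slide": [3, -2, -172.5], "twist": 0, "gripper": 20}, {"slide": [3, -2, -172.5], "twist": 0, "gripper": 20}, {"slide": [3, -2, -172.5], "twist": 0, "gripper": 20}, {"slide": [3, -2, -172.5], "twist": 0, "gripper": 20}]' --force 15

```text
time_s: 12.15
position: [0.501, -0.3031, 0.027]
orientation: [[-0.588, -0.809, 0.001], [-0.809, 0.588, -0.001], [-0.0, -0.001, -1.0]]
contact_force: [-0.7, 0.5, 4.2]
opening: 0.0345
gripper_force: 15.0
```

```bash
cat > scale.py <<'E'
from h import *
np.set_printoptions(precision=4,suppress=True)
for cam in ('side','wrist'):
    S=img(cam); P,c,uv=cloud(S)
    for q in ['seat','seat_narrow','scale']: print(cam,q,[(round(r['score'],2),np.round(r['location']),onz(S,r['location'],{'scale':0}.get(q,.052))[0]) for r in arm.place_of(cam,q)])
    for lo,hi,n in ((.059,.068,'walls'),(.04,.068,'all')):
        m=(abs(P[:,0]-.475)<.13)&(abs(P[:,1]-.325)<.11)&(P[:,2]>lo)&(P[:,2]<hi)
        if m.sum()>40: print(n,m.sum(),cv2.minAreaRect(P[m][:,:2].astype(np.float32)),np.percentile(P[m],[1,99],axis=0))
E
python3 scale.py
```

```text
side seat [(0.79, array([182., 186.]), array([0.4739, 0.3454, 0.052 ])), (0.48, array([203., 181.]), array([0.5402, 0.3207, 0.052 ])), (0.45, array([259., 236.]), array([ 0.5203, -0.0061,  0.052 ]))]
side seat_narrow [(0.58, array([202., 178.]), array([0.5484, 0.3366, 0.052 ]))]
side scale [(0.95, array([191., 201.]), array([ 0.4796,  0.3156, -0.    ]))]
walls 192 ((0.4771231412887573, 0.32020437717437744), (0.07008005678653717, 0.1494663655757904), 88.0434799194336) [[0.4021 0.2893 0.0591]
 [0.551  0.3551 0.0677]]
all 1306 ((0.47524651885032654, 0.317759245634079), (0.14133626222610474, 0.16592195630073547), 88.2612075805664) [[0.3961 0.2533 0.0407]
 [0.5526 0.3866 0.0664]]
wrist seat []
wrist seat_narrow []
wrist scale []
```

Gripped: the opening of 34.5 mm fits the tailpiece's middle. I lift and carry it over, stopping short on the +x side of the scale to look at the cradle.

Emit:
arm_command --increments '[{"slide": [0, 0, 30], "twist": 0, "gripper": 20}, {"slide": [0, 0, 75], "twist": 0, "gripper": 20}, {"slide": [0, 0, 125], "twist": 0, "gripper": 20}, {"slide": [5, 25, 165], "twist": -6, "gripper": 20}, {"slide": [15, 60, 195], "twist": -12, "gripper": 20}, {"slide": [25, 105, 200], "twist": -18, "gripper": 20}, {"slide": [35, 150, 200], "twist": -24, "gripper": 20}, {"slide": [45, 198, 200], "twist": -30, "gripper": 20}, {"slide": [55, 246, 200], "twist": -36, "gripper": 20}, {"slide": [65, 295, 200], "twist": -42, "gripper": 20}, {"slide": [75, 343, 200], "twist": -48, "gripper": 20}, {"slide": [82, 390, 200], "twist": -54, "gripper": 20}]' --force 20

```text
time_s: 13.75
position: [0.5825, 0.0891, 0.2257]
orientation: [[-1.0, 0.005, -0.0], [0.005, 1.0, 0.0], [0.0, 0.0, -1.0]]
contact_force: [1.4, 0.0, 0.2]
opening: 0.0343
gripper_force: 19.9
```

Emit:
arm_command --increments '[{"slide": [8, 48, 0], "twist": -2, "gripper": 20}, {"slide": [12, 96, 0], "twist": -2, "gripper": 20}, {"slide": [15, 140, 0], "twist": -2, "gripper": 20}, {"slide": [17, 185, 0], "twist": -2, "gripper": 20}, {"slide": [17, 230, 0], "twist": -2, "gripper": 20}, {"slide": [17, 233, 0], "twist": -2, "gripper": 20}, {"slide": [17, 233, 0], "twist": -2, "gripper": 20}]'

```text
time_s: 14.45
position: [0.5989, 0.321, 0.2247]
orientation: [[-0.999, 0.034, -0.002], [0.034, 0.999, -0.001], [0.002, -0.001, -1.0]]
contact_force: [0.1, -0.4, -0.3]
opening: 0.0345
gripper_force: 19.9
```

Run:
```python
from h import *
np.set_printoptions(precision=4,suppress=True)
s=arm.observe(); print(s['position'],s['orientation'],s['contact_force'],s['opening'])
W=img('wrist','wrist3.png');P,c,uv=cloud(W)
for q in ['seat','seat_narrow','scale']: print(q,[(round(r['score'],2),np.round(r['location']),onz(W,r['location'],{'scale':0}.get(q,.052))[0]) for r in arm.place_of('wrist',q)])
for lo,hi,n in ((.059,.068,'walls'),(.04,.068,'all')):
    m=(abs(P[:,0]-.475)<.13)&(abs(P[:,1]-.325)<.11)&(P[:,2]>lo)&(P[:,2]<hi)
    print(n,m.sum(),cv2.minAreaRect(P[m][:,:2].astype(np.float32)),np.percentile(P[m],[1,99],axis=0))
# held tailpiece in tool frame
R=np.array(s['orientation']);T=(P-s['position'])@R
m=(T[:,2]>0)&(T[:,2]<.035)&(abs(T[:,0])<.08)&(abs(T[:,1])<.04)
Q=T[m]; print('held',m.sum(),np.percentile(Q,[1,50,99],axis=0))
```

```text
[0.5989 0.321  0.2247] [[-0.9994  0.0337 -0.0017]
 [ 0.0337  0.9994 -0.0012]
 [ 0.0017 -0.0012 -1.    ]] [ 0.0904 -0.4134 -0.2711] 0.034508154773963434
seat [(0.74, array([275.,  82.]), array([0.4833, 0.3238, 0.052 ]))]
seat_narrow [(0.88, array([276., 146.]), array([0.5423, 0.3224, 0.052 ]))]
scale [(0.76, array([271.,  87.]), array([0.4801, 0.3189, 0.    ])), (0.22, array([272., 147.]), array([0.5446, 0.3183, 0.    ]))]
walls 1622 ((0.4795442223548889, 0.3232068419456482), (0.06672686338424683, 0.12792381644248962), 89.25167083740234) [[0.416  0.2914 0.0595]
 [0.5424 0.3562 0.0656]]
all 20705 ((0.48502659797668457, 0.32176241278648376), (0.13574084639549255, 0.15342172980308533), 88.0723876953125) [[0.4131 0.2582 0.0442]
 [0.5552 0.3856 0.0646]]
held 10662 [[-0.0292 -0.0217  0.0032]
 [ 0.0281  0.0004  0.0132]
 [ 0.0592  0.023   0.0187]]
```

View pics/wrist3.png

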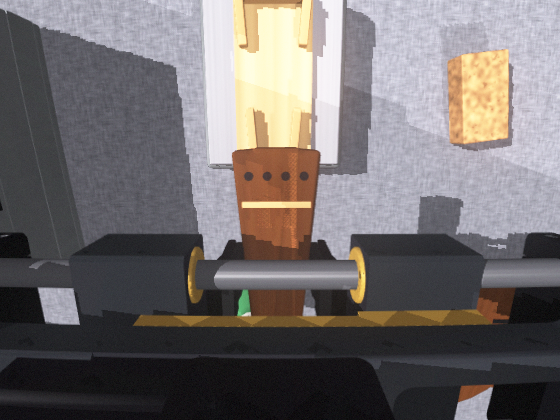

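Wrist view: the tailpiece is held with its wide end at (277,150) and the ridge visible. The cradle lies beyond it at (272,80), cork block at (480,97). The yaw matches the scale. I hover just over the cradle and compare the two in one picture.

Emit:
arm_command --increments '[{"slide": [-45, 0, 0], "twist": 0, "gripper": 20}, {"slide": [-90, 0, -20], "twist": 0, "gripper": 20}, {"slide": [-115, 0, -55], "twist": 0, "gripper": 20}, {"slide": [-122, 0, -95], "twist": 0, "gripper": 20}, {"slide": [-122, 0, -115], "twist": 0, "gripper": 20}, {"slide": [-122, 0, -115], "twist": 0, "gripper": 20}, {"slide": [-122, 0, -115], "twist": 0, "gripper": 20}]'

```text
time_s: 15.35
position: [0.4785, 0.3197, 0.112]
orientation: [[-0.999, 0.036, 0.001], [0.036, 0.999, 0.0], [-0.001, 0.001, -1.0]]
contact_force: [-0.1, -0.6, -0.3]
opening: 0.0343
gripper_force: 19.9
```

Run:
```python
from h import *
np.set_printoptions(precision=4,suppress=True)
s=arm.observe(); p=np.array(s['position']);print(p,s['contact_force'])
W=img('wrist','wrist4.png');P,c,uv=cloud(W)
th=np.radians(-1.93);a=np.array([np.cos(th),np.sin(th)]);b=np.array([-a[1],a[0]])
D=P[:,:2]-p[:2];X=D@a;Y=D@b;Z=P[:,2]
print('z hist',[(round(z,3),int(((Z>z)&(Z<z+.004)&(X<0)&(abs(Y)<.05)).sum())) for z in np.arange(.04,.11,.004)])
for nm,lo,hi in (('tail',.088,.104),('wall',.060,.068),('platter',.043,.049)):
    for x in (-.072,-.067,-.055,-.045,-.035):
        m=(Z>lo)&(Z<hi)&(abs(X-x)<.003)&(abs(Y)<.08)
        if m.sum()>8: y=np.sort(Y[m]); g=np.diff(y).argmax(); print(nm,x,m.sum(),'ext',y[[0,-1]],'gap',y[g],y[g+1])
    m=(Z>lo)&(Z<hi)&(abs(Y)<(.015))&(X<0)
    if m.sum()>8: print(nm,'x range',np.percentile(X[m],[0.5,99.5]))
```

```text
[0.4785 0.3197 0.112 ] [-0.061  -0.6176 -0.2846]
z hist [(np.float64(0.04), 79), (np.float64(0.044), 5238), (np.float64(0.048), 1451), (np.float64(0.052), 1045), (np.float64(0.056), 43), (np.float64(0.06), 2019), (np.float64(0.064), 1283), (np.float64(0.068), 0), (np.float64(0.072), 0), (np.float64(0.076), 0), (np.float64(0.08), 0), (np.float64(0.084), 4), (np.float64(0.088), 57), (np.float64(0.092), 120), (np.float64(0.096), 8129), (np.float64(0.1), 678), (np.float64(0.104), 123), (np.float64(0.108), 128)]
tail -0.055 1105 ext [-0.021  0.022] gap 0.001490121938566208 0.0019599405750900536
tail -0.045 1001 ext [-0.0203  0.0212] gap 0.0005040576404680444 0.000982874738864631
tail -0.035 987 ext [-0.0192  0.0205] gap -0.0010045870499237211 -0.0005236875212073825
tail x range [-0.0599 -0.003 ]
wall -0.072 612 ext [-0.0274  0.0322] gap 0.03134518517337283 0.0319764377605383
wall -0.067 1146 ext [-0.0311  0.0357] gap 0.03484400509360953 0.03571663884173751
wall -0.055 248 ext [-0.031   0.0355] gap -0.0230407783833275 0.027445549534162936
wall -0.045 230 ext [-0.0301  0.0351] gap -0.024973477303147636 0.026686231795240177
wall -0.035 214 ext [-0.0292  0.0343] gap -0.024253073641666522 0.02583822163750323
wall x range [-0.0721 -0.0624]
platter -0.072 918 ext [-0.0628  0.0676] gap 0.005568171866530116 0.03907355783677076
platter -0.067 841 ext [-0.0629  0.0672] gap -0.03494808143540468 0.03926079882710949
platter -0.055 808 ext [-0.0626  0.0674] gap -0.03484268138841352 0.03893672760731174
platter -0.045 742 ext [-0.0625  0.0673] gap -0.034665851033743415 0.04006017323891422
platter -0.035 736 ext [-0.0622  0.067 ] gap -0.03462655764429346 0.03990385505740304
platter x range [-0.0784 -0.0745]
```

View pics/wrist4.png

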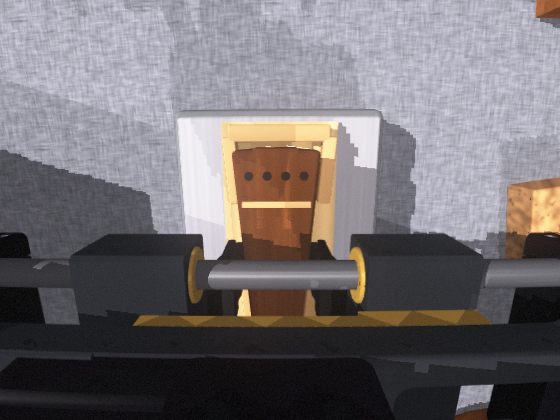

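Picture: the tailpiece sits centred over the cradle, wide end at (277,150), end wall at (280,130). A shift of +1 mm in x and +1.8 mm in y is needed. Lowering.

Emit:
arm_command --increments '[{"slide": [1, 1.8, 0], "twist": 0, "gripper": 20}, {"slide": [1, 1.8, -12], "twist": 0, "gripper": 20}, {"slide": [1, 1.8, -20], "twist": 0, "gripper": 20}, {"slide": [1, 1.8, -26], "twist": 0, "gripper": 20}, {"slide": [1, 1.8, -30], "twist": 0, "gripper": 20}, {"slide": [1, 1.8, -31], "twist": 0, "gripper": 20}, {"slide": [1, 1.8, -31], "twist": 0, "gripper": 20}]'

```text
time_s: 16.1
position: [0.4785, 0.3219, 0.0798]
orientation: [[-0.999, 0.035, -0.0], [0.035, 0.999, -0.0], [0.0, -0.0, -1.0]]
contact_force: [-0.8, -0.3, 0.4]
opening: 0.0345
gripper_force: 19.9
```

Emit:
arm_command --increments '[{"slide": [0.5, 0, -1], "twist": 0, "gripper": 20}, {"slide": [0.5, 0, -1], "twist": 0, "gripper": 20}, {"slide": [0.5, 0, -1], "twist": 0, "gripper": 52}, {"slide": [0.5, 0, -1], "twist": 0, "gripper": 52}, {"slide": [0.5, 0, -1], "twist": 0, "gripper": 52}, {"slide": [0.5, 0, -1], "twist": 0, "gripper": 52}, {"slide": [0.5, 0, 15], "twist": 0, "gripper": 52}, {"slide": [0.5, 0, 60], "twist": 0, "gripper": 52}, {"slide": [0.5, 0, 110], "twist": 0, "gripper": 52}, {"slide": [30, 0, 140], "twist": 0, "gripper": 52}, {"slide": [75, 0, 140], "twist": 0, "gripper": 52}, {"slide": [75, 0, 140], "twist": 0, "gripper": 52}]'

```text
time_s: 17.3
position: [0.5573, 0.3221, 0.2204]
orientation: [[-0.999, 0.038, 0.003], [0.038, 0.999, 0.002], [-0.003, 0.002, -1.0]]
contact_force: [-0.5, -0.8, -1.9]
opening: 0.0522
gripper_force: 0.0
```

Run:
```python
from h import *
np.set_printoptions(precision=4,suppress=True)
s=arm.observe(); p=np.array(s['position']);print(p,s['orientation'],s['contact_force'],s['opening'],s['qpos'])
W=img('wrist','wrist5.png');P,c,uv=cloud(W);Z=P[:,2]
m=(np.hypot(P[:,0]-.48,P[:,1]-.322)<.07)&(c.mean(1)<110)&(Z>.05)&(Z<.075)
A=np.c_[P[m][:,:2]-P[m][:,:2].mean(0),np.ones(m.sum())];print(m.sum(),np.linalg.lstsq(A,Z[m],rcond=None)[0],np.percentile(Z[m],[2,50,98]))
S=img('side','s.png');
a=cv2.resize(cv2.imread('pics/s.png')[150:240,140:240],(420,378),interpolation=2);b=cv2.resize(cv2.imread('pics/wrist5.png')[0:260,150:400],(363,378))
cv2.imwrite('pics/placed.png',np.hstack([a,b]))
```

```text
[0.5573 0.3221 0.2204] [[-0.9993  0.0382  0.003 ]
 [ 0.0382  0.9993  0.0018]
 [-0.0029  0.0019 -1.    ]] [-0.5119 -0.7898 -1.9421] 0.05217666804689143 [ 0.7753  0.4311  0.0187  0.0008 -1.155  -2.3846]
4206 [0.0087 0.0022 0.0654] [0.0563 0.0658 0.0674]
```

View pics/placed.png

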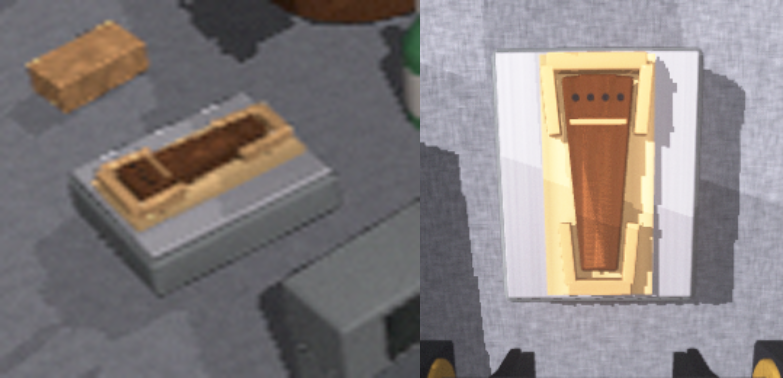

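The tailpiece lies flat in the cradle, narrow end in the narrow end (left crop (190,155), right crop (600,170)). Now the square key.

Emit:
arm_command --increments '[{"slide": [1, -33, 0], "twist": 7.9, "gripper": 0}, {"slide": [2, -66, 0], "twist": 15.8, "gripper": 0}, {"slide": [3, -99, 0], "twist": 23.7, "gripper": 0}, {"slide": [4, -132, 0], "twist": 31.6, "gripper": 0}, {"slide": [5, -165, 0], "twist": 39.5, "gripper": 0}, {"slide": [6, -198, 0], "twist": 47.4, "gripper": 0}, {"slide": [7, -231, 0], "twist": 55.3, "gripper": 0}, {"slide": [8, -264, 0], "twist": 63.2, "gripper": 0}, {"slide": [9, -297, 0], "twist": 71.1, "gripper": 0}, {"slide": [10, -330, 0], "twist": 79, "gripper": 0}, {"slide": [11, -363, 0], "twist": 86.9, "gripper": 0}, {"slide": [11, -392, 0], "twist": 94.7, "gripper": 0}]'

```text
time_s: 18.6
position: [0.5631, -0.071, 0.2197]
orientation: [[0.053, -0.999, -0.001], [-0.999, -0.053, -0.0], [-0.0, 0.001, -1.0]]
contact_force: [1.0, 0.1, -0.2]
opening: 0.0005
gripper_force: 0.0
```

Emit:
arm_command --increments '[{"slide": [0, 0, -30], "twist": 0, "gripper": 0}, {"slide": [0, 0, -80], "twist": 0, "gripper": 0}, {"slide": [0, 0, -110], "twist": 0, "gripper": 0}, {"slide": [0, 0, -110], "twist": 0, "gripper": 0}]'

```text
time_s: 19.0
position: [0.5599, -0.07, 0.1054]
orientation: [[0.046, -0.999, -0.012], [-0.999, -0.046, -0.001], [0.0, 0.012, -1.0]]
contact_force: [-0.6, -0.3, 0.1]
opening: 0.0002
gripper_force: 0.0
```

Emit:
arm_command --increments '[{"slide": [0, 0, 0], "twist": 0, "gripper": 0}, {"slide": [0, 0, 0], "twist": 0, "gripper": 0}, {"slide": [0, 0, 0], "twist": 0, "gripper": 0}]'

```text
time_s: 19.3
position: [0.5657, -0.0697, 0.1123]
orientation: [[0.047, -0.999, 0.004], [-0.999, -0.047, 0.0], [-0.0, -0.004, -1.0]]
contact_force: [0.0, -0.3, 1.3]
opening: 0.0005
gripper_force: 0.0
```

Emit:
arm_command --increments '[{"slide": [1.5, 25, -5], "twist": -0.2, "gripper": 0}, {"slide": [1.5, 39, -15], "twist": -0.2, "gripper": 0}, {"slide": [1.5, 39, -25], "twist": -0.2, "gripper": 0}, {"slide": [1.5, 39, -29], "twist": -0.2, "gripper": 0}, {"slide": [1.5, 39, -29], "twist": -0.2, "gripper": 0}, {"slide": [1.5, 39, -29], "twist": -0.2, "gripper": 0}]'

```text
time_s: 19.9
position: [0.5661, -0.0316, 0.081]
orientation: [[0.043, -0.999, -0.0], [-0.999, -0.043, -0.0], [0.0, 0.0, -1.0]]
contact_force: [0.4, -0.6, -0.2]
opening: 0.0005
gripper_force: 0.0
```

Good. Now y +1.5 mm, then press down.

Emit:
arm_command --increments '[{"slide": [1, 1.5, -4], "twist": 0, "gripper": 0}, {"slide": [1, 1.5, -8], "twist": 0, "gripper": 0}, {"slide": [1, 1.5, -12], "twist": 0, "gripper": 0}, {"slide": [1, 1.5, -14.5], "twist": 0, "gripper": 0}, {"slide": [1, 1.5, -14.5], "twist": 0, "gripper": 0}]'

```text
time_s: 20.4
position: [0.5677, -0.0297, 0.0669]
orientation: [[0.043, -0.999, 0.001], [-0.999, -0.043, -0.0], [0.0, -0.001, -1.0]]
contact_force: [1.0, -1.1, 3.4]
opening: 0.0005
gripper_force: 2.1
```

Emit:
arm_command --increments '[{"slide": [0, 0, -1], "twist": 0, "gripper": 0}, {"slide": [0, 0, -2], "twist": 0, "gripper": 0}, {"slide": [0, 0, -2], "twist": 0, "gripper": 0}]'

```text
time_s: 20.7
position: [0.5678, -0.0295, 0.0655]
orientation: [[0.044, -0.999, 0.002], [-0.999, -0.044, -0.0], [0.0, -0.002, -1.0]]
contact_force: [-0.3, -0.7, 6.8]
opening: 0.0004
gripper_force: 2.7
```

```bash
python3 dep.py
```

```text
side round 140 n med mm 0.09753678910900374 pct [-3.0491  3.0144] s [-17.1763   0.3527  17.05  ] r [-18.0315  -0.996   17.5639]
side bar 68 n med mm 0.03355854118534032 pct [-3.4454  3.0347] s [-8.8337 -1.7122  9.0287] r [-26.3877 -12.6711  25.6958]
side square 17 n med mm -7.488940201564101 pct [-11.1572  -4.8125] s [-16.5431  -7.2706  -0.1051] r [-17.9389 -14.4773  -8.4291]
side cross 21 n med mm 0.030167443159370644 pct [-4.3058  2.4532] s [-21.0496 -13.6787  -3.2425] r [-15.6524  -2.4079   6.191 ]
```

Square is at about −7.5 mm and the others are at rest. One more millimetre to feel the stop, then up and clear.

Emit:
arm_command --increments '[{"slide": [0, 0, -1], "twist": 0, "gripper": 0}, {"slide": [0, 0, -1], "twist": 0, "gripper": 0}]'

```text
time_s: 21.25
position: [0.5679, -0.0297, 0.0651]
orientation: [[0.044, -0.999, 0.002], [-0.999, -0.044, -0.0], [0.0, -0.002, -1.0]]
contact_force: [-1.1, -0.6, 10.0]
opening: 0.0004
gripper_force: 3.9
```

Emit:
arm_command --increments '[{"slide": [0, -2, 15], "twist": 0, "gripper": 0}, {"slide": [0, -20, 50], "twist": 0, "gripper": 0}, {"slide": [0, -45, 95], "twist": 0, "gripper": 0}, {"slide": [0, -60, 135], "twist": 0, "gripper": 0}, {"slide": [0, -60, 150], "twist": 0, "gripper": 0}, {"slide": [0, -60, 150], "twist": 0, "gripper": 0}]'

```text
time_s: 21.85
position: [0.5679, -0.0899, 0.216]
orientation: [[0.042, -0.999, 0.005], [-0.999, -0.042, 0.001], [-0.001, -0.005, -1.0]]
contact_force: [-0.2, -0.4, -0.2]
opening: 0.0003
gripper_force: 0.0
```

```bash
python3 dep.py; python3 -c "
from h import *
S=img('side');s=arm.observe();print(s['position'],s['contact_force'])
for q in ['seat_narrow','tailpiece','varnish','glue','block']: print(q,[(round(r['score'],2),np.round(bydepth(S,r['location'])[0],3)) for r in arm.place_of('side',q)])"
```

```text
side round 140 n med mm -0.04317656311891937 pct [-3.247  3.012] s [-17.2581   0.4116  16.9898] r [-17.902   -0.9411  17.3088]
side bar 113 n med mm -0.10605175475493572 pct [-3.3314  2.5166] s [-8.8072  0.1213  9.5774] r [-26.3123  -1.4781  25.617 ]
side square 131 n med mm 0.0521396956471179 pct [-3.2057  2.8489] s [-16.6883   0.4726  16.9474] r [-17.2884  -1.357   16.8723]
side cross 104 n med mm -0.14370729433669532 pct [-4.431   2.6439] s [-19.6291   0.7375  20.2755] r [-21.2569  -1.9996  18.4607]
[ 0.56664428 -0.08932026  0.21226024] [ 0.00894641  0.29148806 -0.54420852]
seat_narrow [(0.6, array([0.54 , 0.322, 0.061]))]
tailpiece [(0.78, array([ 0.533, -0.156,  0.013])), (0.7, array([0.762, 0.013, 0.009])), (0.68, array([0.473, 0.311, 0.059]))]
varnish [(0.72, array([ 0.658, -0.332,  0.055]))]
glue [(0.72, array([0.672, 0.282, 0.014]))]
block [(0.61, array([ 0.483,  0.52 , -0.   ])), (0.29, array([ 0.764,  0.004, -0.003]))]
```

All the keys are back up, the robot is clear and the other things are where they were. Handing in.

```bash
python3 -c "
from bench import arm
print(arm.close_job())"
```

```text
the job is handed in; nothing more can be done
None
```

The job is handed in at about 22 s on the robot's clock: round and bar keys pressed on the empty scale (bar twice, its lower rim being hard to reach past the housing), the dark tailpiece laid flat in the cradle, then the square key pressed; the cross key and the other things were left alone, and no verdict came back.

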